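Run the inspection camera up to its focus stop

ROBOT

A 6-joint arm with a two-finger parallel gripper is mounted at the origin on a cart in front of the work surface, level with it; the furniture and walls round the work are solid. World frame = base frame: x ahead of the robot, y to its left, z up, the work surface at z = 0. Lengths are in m, angles in degrees, forces in N, time in s.
With the tool pointing down it reaches from about 0.3 to 0.95 m from the base axis. Payload 3.1 kg.
Tool frame: the origin (TCP) lies on the centre line of the jaws, within the pads' length; the fingertips stand 11 mm ahead of it and the grasp point (between the pads) lies 8 mm behind it (ctrl.tcp_to_tips is the z of the fingertips in the tool frame, in m); z points along the fingers, y is the line along which they close (so a half turn about z gives the same grasp; the last joint's range is limited). The gripper opens to 85 mm and grips with 20 to 120 N. Pads are 22 mm wide; open, the fingers measure 114 mm over their backs; the gripper's body (76 mm by 85 mm) begins 54 mm behind the grasp point. The pads swing forward as they close: fully open they stand 13 mm farther back than shut.
Start: joints at [62.699, 17.653, 93.61, -0, 68.738, -3.994], TCP at [0.247, 0.574, 0.202] pointing down, gripper open.
Joint ranges: [-175.34, 175.34], [-45.06, 112.39], [2.9, 150.54], [-68.45, 248.45], [3.09, 151.38], [-168.51, 168.51]. Speed limits (degrees/s): [159.86, 159.86, 180, 180, 180, 180].

INTERFACE

Orientations are given as [roll, pitch, yaw] about the fixed x, y, z axes, in that order (R = Rz(yaw) Ry(pitch) Rx(roll)).
In Python, from bench import ctrl gives the robot as it stands.
- The arm moves only by the shell command python3 -m inch 'ROWS'. ROWS is JSON, one flat list of numbers, 7 for each row, row after row: the turn, a rotation vector about the tool's x, y, z in rad, then the shift along the tool's x, y, z in mm, then the opening, from 0 (shut) to 1 (fully open). In form: [rx, ry, rz, tx, ty, tz, hand, rx, ry, rz, tx, ty, tz, hand, ...]. A call has 1 to 12 rows; each row is the pose to reach, as a shift and turn from the pose commanded when the call began, along the tool's axes at that moment; what a row does not reach only later rows make up. A row lasts 1/8 s, in which the tool goes at most 62.5 mm and 10.7 degrees, less where a joint would pass 70% of its speed; a pose out of reach is approached as far as the arm can. A call with a gripper value outside its range is refused whole. The fingers move at their own pace and stop on an object; the grip force is fixed at half the most. Time passes only in rows, so rows that repeat a pose let the fingers close. It gives the time, the measured TCP pose, the force, the opening and the grip force at its end, in the units of the state.
- ctrl.read_state(): the state, without advancing time (a new reading comes with each control period).
- ctrl.read_camera(name): name is "scene" or "top"; returns the picture (420x560x3 uint8, blue, green, red); there is no depth.
- ctrl.camera_info(name): a dict with "camera_matrix" (3x3 intrinsics, pixels), "T" (4x4, takes a point from camera to world coordinates). Camera axes: x right, y down, z forward; pixel columns grow to the right and rows downward; lengths in m; the calibration is good to about 2 mm. A picture is of the moment at which its call begins. camera_info takes no time and is no camera call.
- ctrl.hand_in(): hands the job in; it is judged then, once.
Trained networks look in the newest picture that a camera, given by its name, has taken for a name from the list of things; names that differ only in an ending like _2 or _b are one class to them, and where a whole thing is asked for, a point or a joint stands for the part that bears it (a point fixed in the world has none). Each returns a list of dicts, best first, with "conf" (0 to 1); they miss things now and then, are a little off and sometimes report something else, mostly with a low value. They report only what shows in the picture. A call takes as long as a camera call. They do not tell look-alikes from the thing itself.
- ctrl.outline_of(query, camera): "pixels" (420x560 bool, what is visible of it) and "extent" ([left, top, width, height] in pixels, round what is visible of it).
The state is a dict: "time": time; "joint_positions": joint angles; "qd": joint speeds; "joint_efforts": joint torques, N m; "tcp_pos": TCP position; "eef_rot": TCP orientation; "wrist_force": force on the tool from outside, world axes, zero at the start; "wrist_torque": the same for the moment, N m; "width": finger opening in m; "gripper_force": force on a finger pad.
Only numpy, scipy, OpenCV 4.12 (cv2) and the standard library are available. Lean on these libraries where they do the work, as an engineer would, in place of code of your own. Each camera call takes 0.05 s, during which the arm holds its last target. There are 200 camera calls.

TASK

Bring the inspection camera on the rail into focus: press down the ribbed pad in the middle of its saddle to let off the brake, keep it pressed while you push the saddle along the rail until it meets the stop collar, then let go so that the brake bites again. Nothing has to be picked up. Never force the saddle along with its brake on, do not drive the collar out of its setting, and leave the plunger on the stage and the parts around where they stand.

Things in the scene. Friction and masses are not known exactly. Their poses are not given: they have to be found in the camera images.
- focus_rail: Fixed camera rail: grey base plate 240 x 68 x 10 mm with an aluminium rail 40 mm wide along its middle, rail top 32 mm above the worktop. Origin: centre of the base's underside, on the worktop. Own +x runs along the rail towards the specimen stage (the way to push), z up. Beside it stand only things under 60 mm high and the space above the saddle is free, but the tall nozzle tester stands close by its stage end.
- saddle (a joint): Grey camera saddle, 72 mm long, 60 mm wide, on the rail. Value: distance in m along the rail's +x from its rearmost place. With the brake on it is held against about 15 N; brake off, it runs with about 1 N and stays where it is left. Starts 0 to 0.022.
- saddle_front (a point): Middle of the saddle's flat front face, 37 mm above the worktop, 36 mm ahead (rail +x) of the pad's middle. The camera, 33 mm thick, stands on the saddle's front end, reaches 30 mm ahead of this face and up to 109 mm above the worktop.
- pad_top (a point): Middle of the ribbed black pad's top, at the saddle's middle, 56 mm above the worktop when up. Pad 42 mm (along the rail) x 38 mm, in a well 49 mm long, open to both sides; ahead of the well stands the camera bracket, behind it a lip 54 mm high. The bracket's rear face is 24 mm ahead of the pad's middle.
- brake_pad (a joint): Pad stroke in m: about 0 when up (brake on), 0.005 when pressed right down. The spring resists with about 7.5 N at the start and 10 N at the bottom. The brake is off from about 0.001 down and bites again when the pad comes up.
- stop_collar (a joint): Stop collar: dark steel bridge over the rail ahead of the saddle, 12 mm long, 56 mm wide, top 40 mm above the worktop, white line engraved across its top, black clamp knob at its side. Value: its setting along the rail in m, 0 to 0.032, differs each time; it is only nipped and slips if pushed with 40 N.
- stop_face (a point): Middle of the collar's face towards the saddle, 37 mm above the worktop, which the saddle's front face has to meet. The horizontal distance from saddle_front to here is what the saddle still has to travel (25 to 85 mm at the start).
- specimen_plunger: The plunger to be looked at: dark steel, 27 mm across, 50 mm high, loose, standing on a round stage 52 mm above the worktop at the rail's far end, 12 mm or more ahead of the camera's lens when the saddle is at the stop. Origin: centre of its foot.
- spare_plunger_a: Bystander, loose: another pump plunger like the specimen, 27 mm across, 50 mm high, standing on the worktop. Origin: centre of its underside.
- spare_plunger_b: Bystander, loose: a third pump plunger, 27 mm across, 50 mm high, standing on the worktop. Origin: centre of its underside.
- valve_seat: Bystander, loose: small dark valve seat, 26 mm across, 14 mm high, on the worktop. Origin: centre of its underside.
- valve_cap: Bystander, loose: brass-coloured delivery valve cap, 38 mm across, 13 mm high, on the worktop. Origin: centre of its underside.
- feeler_gauge: Bystander, loose: folded feeler gauge, 16 x 95 x 11 mm, lying on the worktop. Origin: centre of its underside.
- roller_tappet: Bystander, loose: bright roller tappet, 41 x 30 x 34 mm, standing on the worktop. Origin: centre of its underside.
- paint_marker: Bystander, loose: paint marker pen, 127 mm long, 15 mm thick, lying on the worktop. Origin: centre of its underside.
Things that resemble listed ones, but are neither listed nor needed, are in the scene too. Leave any purple look-alike of the specimen_plunger alone.

How it is judged (in metres and radians):
On the way, in this order (a step that is already met when the one before it is completed fails the run):
1. the pad is pressed and the brake off, the saddle still where it was (value of joint brake_pad above 0.0015 m and distance of saddle_front from where it was at the start of the episode below 0.008 m), for 0.1 s.
2. the saddle meets the stop collar with the pad still pressed (value of joint brake_pad above 0.001 m and horizontal distance between saddle_front and stop_face below 0.002 m), for 0.1 s.
At the end, for the whole second after the job is handed in: The saddle's front face stands within 2 mm of the stop collar's face, at rest, the pad is up (brake on), the collar is within 2 mm of its setting, and the plunger stands upright on the stage within 6 mm of where it was (horizontal distance between saddle_front and stop_face below 0.002 m and value of joint brake_pad below 0.0008 m and velocity of joint saddle between -0.004 and 0.004 m/s and distance of stop_face from where it was at the start of the episode below 0.002 m and distance of specimen_plunger from where it was at the start of the episode below 0.006 m and angle between specimen_plunger's own z axis and vertical below 0.15 rad); the robot touches nothing.
It fails at once if the saddle is forced along the rail with its brake on (the pad not pressed) (value of joint brake_pad below 0.0006 m and (velocity of joint saddle above 0.015 m/s or velocity of joint saddle below -0.015 m/s)).
It fails at once if the stop collar is driven more than 3 mm out of its setting (distance of stop_face from where it was at the start of the episode above 0.003 m).
It fails at once if the plunger on the stage is shifted more than 6 mm, tipped or lifted (not (distance of specimen_plunger from where it was at the start of the episode below 0.006 m and angle between specimen_plunger's own z axis and vertical below 0.15 rad)).
It fails at once if one of the parts around is shifted more than 15 mm or lifted (distance of any of spare_plunger_a, spare_plunger_b, valve_seat, valve_cap, feeler_gauge, roller_tappet, paint_marker from where it was at the start of the episode above 0.015 m).
It also fails if it takes over 32 s, if anything falls off the work surface, if the arm or the gripper's body presses on something with over 40 N, if the wrist force passes 120 N, or if a joint passes its speed limit or range.

## Working session

There is one attempt and no reset: what is moved stays moved. The work goes in short steps, Python scripts to look and compute and a shell command to move; the robot and the scene stay as the last step left them, time stands still between calls to the robot, and variables do not carry over. Pictures are saved under pics/ and viewed, at most 10 in all, crops included, and the job is handed in when it is done.

```bash
ls; mkdir -p pics; python3 - <<'E'
from bench import ctrl
import cv2,numpy as np
for c in("scene","top"):
    cv2.imwrite(f"pics/{c}0.png",ctrl.read_camera(c)); i=ctrl.camera_info(c)
    print(c,np.round(i["camera_matrix"],1).tolist(),np.round(i["T"],3).tolist())
    for q in("saddle","focus_rail","brake_pad","stop_collar","specimen_plunger"):
        for d in ctrl.outline_of(q,c)[:3]:
            ys,xs=np.nonzero(d["pixels"]); print(q,round(d["conf"],2),d["extent"],xs.mean().round(1),ys.mean().round(1))
s=ctrl.read_state();print(s["time"],s["tcp_pos"],s["eef_rot"],s["wrist_force"],ctrl.tcp_to_tips)
E
```

```text
pics
scene [[543.1, 0.0, 276.7], [0.0, 543.1, 204.5], [0.0, 0.0, 1.0]] [[0.736, -0.503, 0.453, 0.14], [-0.677, -0.557, 0.481, -0.553], [0.01, -0.661, -0.75, 0.814], [0.0, 0.0, 0.0, 1.0]]
saddle 0.79 [213.3, 241.3, 57.8, 77.9] 239.0 278.3
focus_rail 0.64 [172.3, 226.1, 109.8, 105.1] 228.2 277.3
brake_pad 0.22 [168.4, 225.4, 112.1, 105.9] 227.5 277.0
stop_collar 0.75 [194.8, 240.0, 36.2, 31.1] 207.1 260.1
stop_collar 0.49 [374.1, 206.4, 25.5, 17.3] 385.6 212.3
stop_collar 0.39 [336.5, 221.1, 12.5, 27.3] 343.8 234.1
specimen_plunger 0.61 [175.0, 208.1, 16.1, 24.4] 183.9 220.3
specimen_plunger 0.54 [297.6, 257.0, 14.1, 29.0] 304.9 271.0
top [[385.0, 0.0, 281.9], [0.0, 385.0, 208.5], [0.0, 0.0, 1.0]] [[-0.011, -0.989, 0.145, 0.489], [-1.0, 0.008, -0.025, -0.042], [0.023, -0.146, -0.989, 0.938], [0.0, 0.0, 0.0, 1.0]]
saddle 0.74 [289.8, 268.7, 48.2, 28.9] 316.6 283.1
focus_rail 0.83 [242.6, 267.1, 101.9, 32.7] 296.2 283.1
brake_pad 0.54 [313.2, 275.3, 20.2, 18.3] 321.5 283.0
stop_collar 0.66 [278.5, 268.7, 4.6, 29.7] 282.7 282.1
stop_collar 0.27 [214.6, 235.1, 16.6, 14.1] 221.8 240.7
specimen_plunger 0.57 [243.4, 279.1, 14.1, 12.4] 250.6 286.5
specimen_plunger 0.51 [329.5, 232.8, 12.6, 9.0] 334.6 237.7
specimen_plunger 0.45 [322.1, 187.9, 13.4, 8.6] 328.8 191.8
0.6 [0.24732488 0.57399555 0.20250195] [1.79998154e+02 9.63919144e-05 1.56691916e+02] [ 0.02549387 -0.06991943  0.52152098] 0.011
```

```bash
python3 - <<'E'
import cv2,numpy as np
a=cv2.imread("pics/top0.png")[170:350,190:400]; b=cv2.imread("pics/scene0.png")[150:370,130:420]
cv2.imwrite("pics/c1.png",np.hstack([cv2.resize(a,(400,343))[:343],cv2.resize(b,(400,303))]) if 0 else np.vstack([cv2.resize(a,None,fx=1.9,fy=1.5)[:, :399],]))
A=cv2.resize(a,None,fx=3.3,fy=3.3,interpolation=2);B=cv2.resize(b,None,fx=2.7,fy=2.7,interpolation=2)
cv2.imwrite("pics/ca.png",A);cv2.imwrite("pics/cb.png",B)
E
```

```text
(no output)
```

View pics/ca.png

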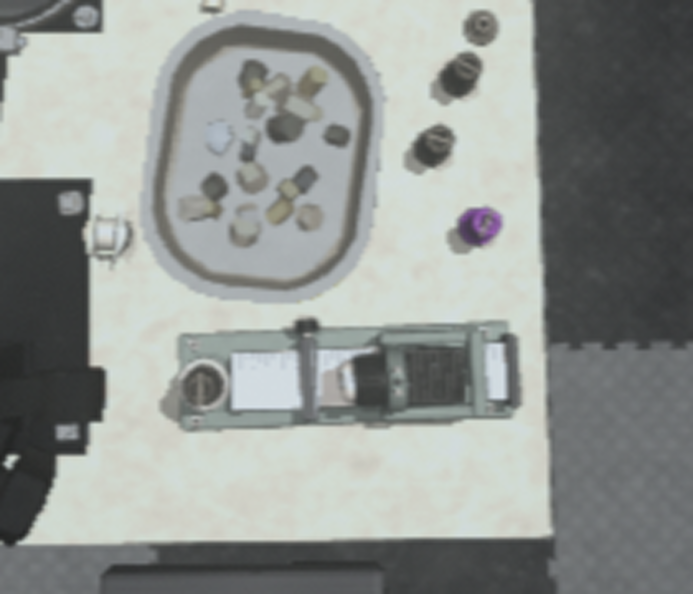

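View pics/cb.png

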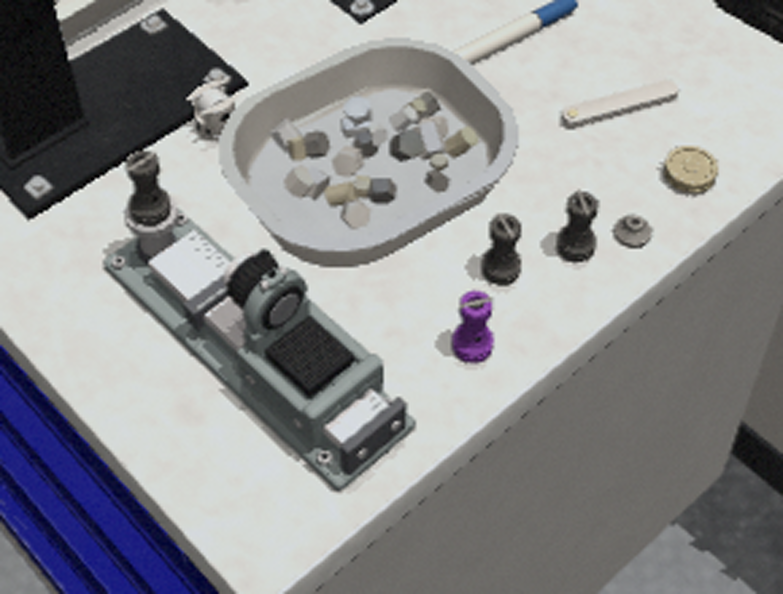

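View pics/scene0.png

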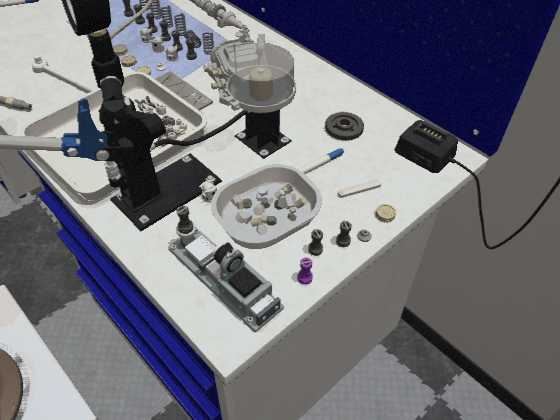

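The saddle, camera and ribbed pad are unambiguous: the pad is at top px (322,283) and scene px (245,282). The collar is at top px (283,282), and the stage with its plunger at (251,287). Possible confusions with the specimen are two spare plungers at (321,214) and (329,192), and the purple one at (335,238). Next I locate the points and look at the whole top view for the tall tester between the arm and the rail.

```bash
cat > h.py <<'E'
import numpy as np
from bench import ctrl
def ray(c,u,v):
    i=ctrl.camera_info(c);T=np.array(i["T"]);d=T[:3,:3]@np.linalg.solve(np.array(i["camera_matrix"]),[u,v,1]);return T[:3,3],d
def at(c,u,v,z):
    o,d=ray(c,u,v);return o+d*(z-o[2])/d[2]
def tri(u1,v1,u2,v2):
    (o,d),(p,e)=ray("scene",u1,v1),ray("top",u2,v2)
    s=np.linalg.lstsq(np.c_[d,-e],p-o,rcond=None)[0];a,b=o+d*s[0],p+e*s[1];return (a+b)/2,np.linalg.norm(a-b)
E
python3 - <<'E'
from h import *
np.set_printoptions(precision=4,suppress=True)
import cv2
S=lambda x,y:(130+x/2.7,150+y/2.7); P=lambda x,y:(190+x/3.3,170+y/3.3)
print("pad",at("top",*P(438,375),.056),at("scene",*S(310,354),.056),tri(*S(310,354),*P(438,375)))
print("stage",at("top",*P(203,386),.052),at("scene",*S(151,215),.052))
print("plunger top",at("top",*P(204,387),.102))
print("collar top",at("top",*P(308,375),.040))
for n,p in dict(LL=(183,430),LU=(180,334),RU=(508,322),RL=(520,414)).items(): print("base corner",n,at("top",*P(*p),.01))
print("saddle rear edge",at("top",*P(482,372),.054),"camera rear top",at("top",*P(388,380),.1))
t=cv2.imread("pics/top0.png");cv2.imwrite("pics/top0b.png",cv2.resize(t,(800,600)))
print("tester plate corner",at("top",*P(92,180),.005),at("top",*P(88,455),.005))
E
```

```text
pad [ 0.4468 -0.1541  0.056 ] [ 0.4444 -0.1558  0.056 ] (array([ 0.4462, -0.1543,  0.0526]), np.float64(0.0010455602289716102))
stage [0.4412 0.0066 0.052 ] [0.4388 0.0006 0.052 ]
plunger top [0.4433 0.0032 0.102 ]
collar top [ 0.4471 -0.0656  0.04  ]
base corner LL [0.4084 0.0231 0.01  ]
base corner LU [0.4759 0.0254 0.01  ]
base corner RU [ 0.4816 -0.2119  0.01  ]
base corner RL [ 0.4163 -0.2182  0.01  ]
saddle rear edge [ 0.4483 -0.1847  0.054 ] camera rear top [ 0.4461 -0.1159  0.1   ]
tester plate corner [0.5883 0.0906 0.005 ] [0.3914 0.091  0.005 ]
```

View pics/top0b.png

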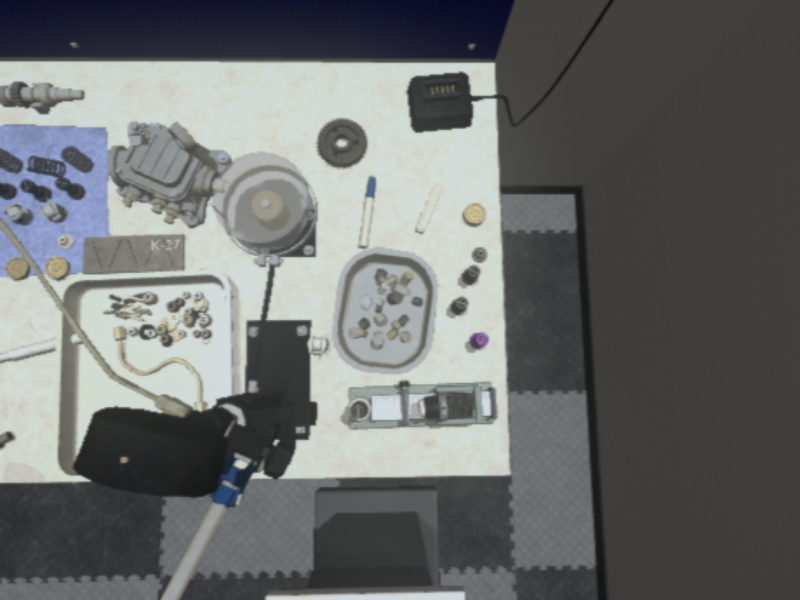

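The top view shows the rail free around the saddle. The tall tester, with its black head, blue clamp and long lever, stands at roughly y 0.1–0.35, between the arm and the rail, so I measure its height and lever before swinging past.

```bash
python3 - <<'E'
from h import *
np.set_printoptions(precision=3,suppress=True)
k=.7
print("blue clamp",tri(84,140,240*k,465*k)); print("blue lower",tri(70,143,228*k,492*k))
print("column/side block",tri(150,125,305*k,412*k)); print("head",tri(92,15,150*k,450*k)); print("head right end",tri(105,25,215*k,440*k))
print("lever end in top if z=.2,.3,.4,.5",[at("top",168*k,598*k,z) for z in(.2,.3,.4,.5)])
print("lever scene left edge",[at("scene",0,146,z) for z in(.1,.2,.3,.4,.5)])
s=ctrl.read_state();print(s["joint_positions"],s["tcp_pos"])
import cv2
b=cv2.imread("pics/scene0.png")[0:230,0:300];cv2.imwrite("pics/test.png",cv2.resize(b,None,fx=2.6,fy=2.6,interpolation=2))
E
```

```text
blue clamp (array([0.375, 0.156, 0.2  ]), np.float64(0.015769533927209894))
blue lower (array([0.348, 0.166, 0.204]), np.float64(0.0028874175269064197))
column/side block (array([0.448, 0.064, 0.251]), np.float64(0.006648776035264671))
head (array([0.434, 0.178, 0.398]), np.float64(0.021529900923954157))
head right end (array([0.435, 0.122, 0.404]), np.float64(0.0025719101819900577))
lever end in top if z=.2,.3,.4,.5 [array([0.223, 0.236, 0.2  ]), array([0.259, 0.199, 0.3  ]), array([0.295, 0.161, 0.4  ]), array([0.331, 0.123, 0.5  ])]
lever scene left edge [array([0.278, 0.371, 0.1  ]), array([0.259, 0.242, 0.2  ]), array([0.239, 0.112, 0.3  ]), array([ 0.22 , -0.017,  0.4  ]), array([ 0.201, -0.147,  0.5  ])]
[62.699 17.651 93.609  0.    68.738 -3.993] [0.247 0.574 0.203]
```

View pics/test.png

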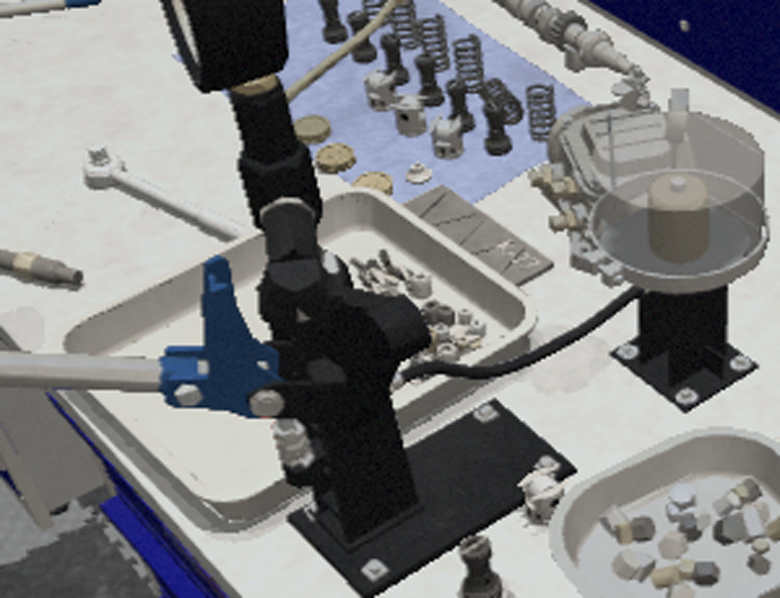

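The tester's lever is at z≈0.20 and reaches in to x≈0.2. Its gauge reaches z≈0.45 at 0.47 m from the base. I lift and pull back to r≈0.38, z≈0.52 with the fingers shut, then swing over.

```bash
python3 -m inch '[0,0,0,0,0,-55,0, 0,0,0,0,-15,-110,0, 0,0,0,0,-50,-160,0, 0,0,0,0,-90,-205,0, 0,0,0,0,-135,-245,0, 0,0,0,0,-180,-285,0, 0,0,0,0,-220,-320,0, 0,0,0,0,-245,-330,0, 0,0,0,0,-245,-330,0]'; python3 - <<'E'
from h import *
np.set_printoptions(precision=3,suppress=True)
from scipy.spatial.transform import Rotation as R
s=ctrl.read_state();print(s["joint_positions"],s["tcp_pos"],s["eef_rot"],s["time"])
p=np.array(s["tcp_pos"]);M=R.from_euler("xyz",s["eef_rot"],degrees=True).as_matrix()
a0=np.arctan2(p[1],p[0])
for i in range(1,11):
    a=a0+(np.radians(-19)-a0)*i/10
    print(i,np.round(1.129*i/10,2),np.round(1000*M.T@(np.array([.38*np.cos(a),.38*np.sin(a),p[2]])-p)))
E
```

```text
time: 1.72
tcp_pos: [0.1501, 0.3483, 0.5349]
eef_rot: [179.7, 0.0, 156.7]
wrist_force: [0.7, -0.3, -0.4]
width: -0.0001
gripper_force: 0.0
[ 60.107 -17.167  91.592  -0.001 105.243  -6.574] [0.15  0.348 0.535] [179.67    0.039 156.681] 1.725
1 0.11 [-57.  -4.   0.]
2 0.23 [-112.  -16.   -0.]
3 0.34 [-165.  -37.   -0.]
4 0.45 [-214.  -65.   -0.]
5 0.56 [-258. -101.   -0.]
6 0.68 [-297. -142.   -1.]
7 0.79 [-329. -189.   -1.]
8 0.9 [-354. -240.   -1.]
9 1.02 [-370. -295.   -1.]
10 1.13 [-379. -351.   -2.]
```

```bash
python3 -m inch '[0,0,0.11,-57,-4,0,0, 0,0,0.23,-112,-16,0,0, 0,0,0.34,-165,-37,0,0, 0,0,0.45,-214,-65,0,0, 0,0,0.56,-258,-101,0,0, 0,0,0.68,-297,-142,0,0, 0,0,0.79,-329,-189,0,0, 0,0,0.9,-354,-240,0,0, 0,0,1.02,-370,-295,0,0, 0,0,1.13,-379,-351,0,0, 0,0,1.13,-379,-351,0,0]'; python3 - <<'E'
from h import *
np.set_printoptions(precision=3,suppress=True)
from scipy.spatial.transform import Rotation as R
s=ctrl.read_state();print(s["joint_positions"],s["time"])
p=np.array(s["tcp_pos"]);M=R.from_euler("xyz",s["eef_rot"],degrees=True).as_matrix()
for z in(.2,.1): print(np.round(1000*M.T@(np.array([.446,-.159,z])-p)))
E
```

```text
time: 3.1
tcp_pos: [0.3592, -0.1271, 0.5306]
eef_rot: [-179.8, -0.0, 91.4]
wrist_force: [-0.5, 0.2, 0.8]
width: -0.0001
gripper_force: 0.0
[-25.984 -16.701  91.723  -0.06  105.154 -27.448] 3.1
[-34.  87. 330.]
[-34.  87. 430.]
```

```bash
python3 -m inch '[0,0,0,-10,25,50,0, 0,0,0,-25,55,100,0, 0,0,0,-34,80,155,0, 0,0,0,-34,87,215,0, 0,0,0,-34,87,275,0, 0,0,0,-34,87,330,0, 0,0,0,-34,87,380,0, 0,0,0,-34,87,410,0, 0,0,0,-34,87,410,0]'; python3 - <<'E'
from h import *
import cv2
np.set_printoptions(precision=4,suppress=True)
b=ctrl.read_camera("scene");cv2.imwrite("pics/s1.png",cv2.resize(b[200:340,150:310],None,fx=3.6,fy=3.6,interpolation=2)); 
t=ctrl.read_camera("top");cv2.imwrite("pics/t1.png",cv2.resize(t[220:320,220:400],None,fx=4,fy=4,interpolation=2))
x=cv2.resize(b[190:340,150:310],None,fx=3,fy=3,interpolation=2);y=cv2.resize(t[250:320,230:363],None,fx=3.6,fy=3.6,interpolation=2)[:, :480]
y=cv2.copyMakeBorder(y,0,0,0,480-y.shape[1],0);cv2.imwrite("pics/m1.png",np.hstack([x,y if y.shape[0]==450 else cv2.copyMakeBorder(y,0,450-y.shape[0],0,0,0)])[:,:800])
E
```

```text
time: 4.22
tcp_pos: [0.4451, -0.1517, 0.1189]
eef_rot: [-179.6, -0.2, 92.1]
wrist_force: [0.4, -0.0, 0.7]
width: 0.0004
gripper_force: 0.0
```

View pics/s1.png

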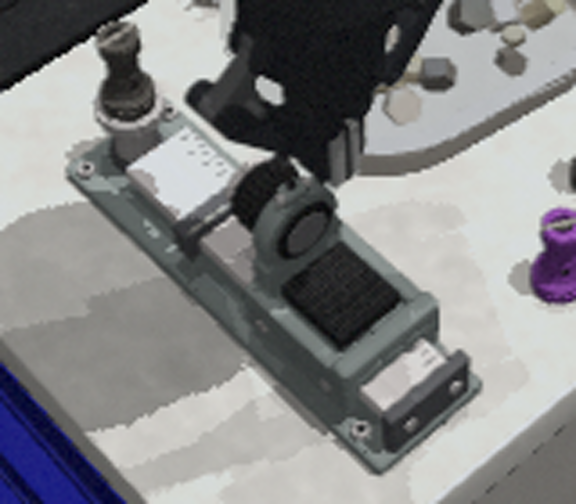

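The pad is unobstructed at crop px (345,292). The shut fingertips hang above it at crop px (345,175), clear of the camera. I check the tip in the image against the reported pose and work out the correction.

```bash
python3 - <<'E'
from h import *
np.set_printoptions(precision=4,suppress=True)
from scipy.spatial.transform import Rotation as R
s=ctrl.read_state();p=np.array(s["tcp_pos"]);M=R.from_euler("xyz",s["eef_rot"],degrees=True).as_matrix()
print(p,s["eef_rot"],s["time"],s["wrist_force"],s["qd"])
def proj(c,X):
    i=ctrl.camera_info(c);T=np.linalg.inv(i["T"]);q=np.array(i["camera_matrix"])@(T@[*X,1])[:3];return q[:2]/q[2]
tip=p+M[:,2]*.011;print("tip",tip,proj("scene",tip),"seen",150+345/3.6,200+175/3.6)
print("pad",at("scene",150+345/3.6,200+292/3.6,.056))
print(np.round(1000*M.T@(np.array([.446,-.159,p[2]])-p),1))
E
```

```text
[ 0.4485 -0.1537  0.1227] [179.9902  -0.0125  92.0294] 4.325 [ 0.8888 -0.1072  0.1514] [-0.4671 -1.5936 -1.7246 -0.1291 -0.1309 -0.0849]
tip [ 0.4485 -0.1537  0.1117] [244.7565 259.2812] seen 245.83333333333331 248.61111111111111
pad [ 0.4456 -0.1569  0.056 ]
[-5.2 -2.6 -0. ]
```

```bash
python3 - <<'E'
from h import *
import cv2
b=ctrl.read_camera("scene");t=ctrl.read_camera("top")
x=cv2.resize(b[215:305,195:285],(540,540),interpolation=2)[:,:400]; y=cv2.resize(t[240:330,270:360],(400,400),interpolation=2)
cv2.imwrite("pics/m2.png",np.hstack([x,cv2.copyMakeBorder(y,0,140,0,0,0)]))
E
```

```text
(no output)
```

View pics/m2.png

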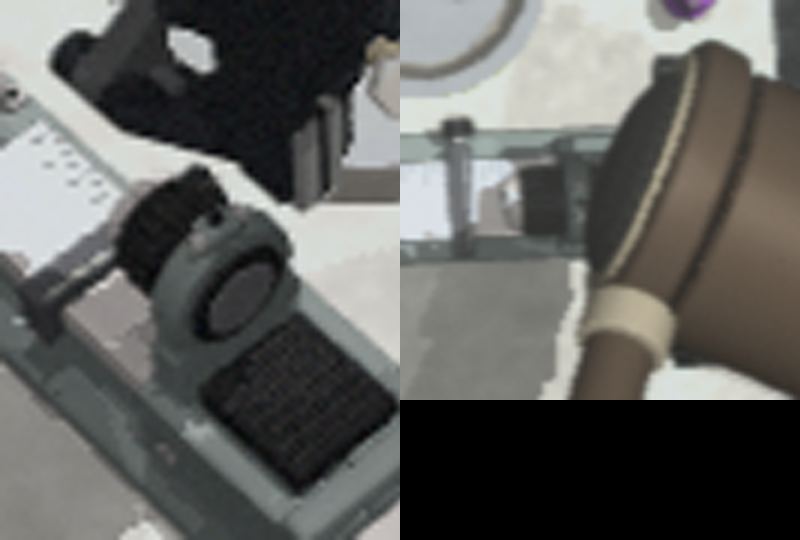

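The fingertips appear at scene px (245,249), about 10 px above where the pose puts them (245,259). I overlay the nominal gripper on the picture to see whether that gap is height or sideways.

```bash
python3 - <<'E'
from h import *
import cv2
from scipy.spatial.transform import Rotation as R
s=ctrl.read_state();p=np.array(s["tcp_pos"]);M=R.from_euler("xyz",s["eef_rot"],degrees=True).as_matrix()
i=ctrl.camera_info("scene");T=np.linalg.inv(i["T"]);K=np.array(i["camera_matrix"])
f=5;x0,y0=180,180
b=cv2.resize(ctrl.read_camera("scene")[y0:y0+115,x0:x0+150],None,fx=f,fy=f,interpolation=2)
def pr(X):
    q=K@(T@[*X,1])[:3];return tuple(np.int32((q[:2]/q[2]-[x0,y0])*f+f/2))
def box(hx,hy,z,col,O=None):
    pts=[pr((p if O is None else O)+M@[a*hx,c*hy,z]) for a,c in((1,1),(1,-1),(-1,-1),(-1,1))]
    cv2.polylines(b,[np.array(pts)],True,col,1)
box(.011,.0145,.011,(0,0,255));box(.011,.0145,-.011,(0,255,255));box(.038,.0425,-.062,(255,0,0));box(.0425,.038,-.062,(0,255,0))
P=pr([.4466,-.155,.056]);cv2.circle(b,P,4,(255,0,255),-1)
cv2.imwrite("pics/o.png",b)
E
```

```text
(no output)
```

View pics/o.png

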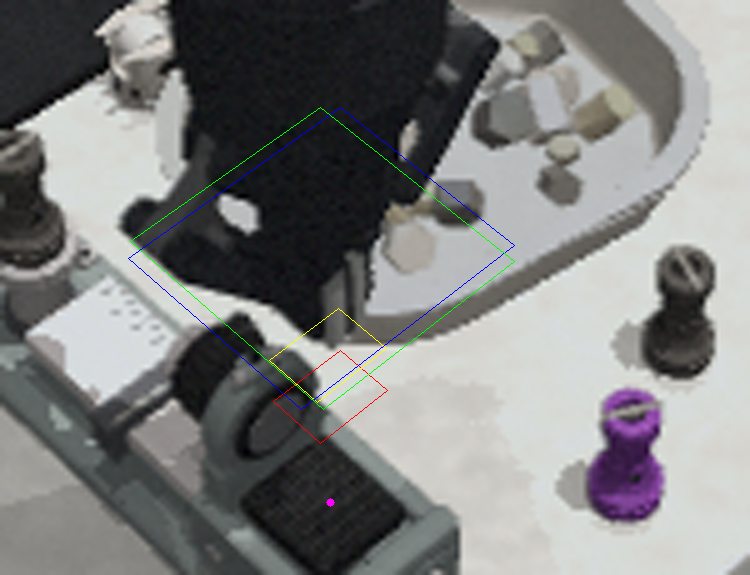

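The offset is about 19 px straight up, so it is either height or sideways along the view line. A gentle probing descent tells them apart, because a sideways offset would touch the bracket straight away. I go down in small steps, watching the force.

```bash
python3 -m inch '[0,0,0,-3,-2,0,0, 0,0,0,-5,-2.5,2,0, 0,0,0,-5,-2.5,4,0, 0,0,0,-5,-2.5,5,0]' | egrep 'tcp|force'; python3 -m inch '[0,0,0,0,0,2,0, 0,0,0,0,0,4,0, 0,0,0,0,0,6,0, 0,0,0,0,0,6,0]'| egrep 'tcp|force'
```

```text
tcp_pos: [0.4451, -0.1595, 0.1173]
wrist_force: [-0.1, -0.4, 0.1]
gripper_force: 0.0
tcp_pos: [0.4452, -0.1593, 0.1112]
wrist_force: [0.2, -0.2, -0.0]
gripper_force: 0.0
```

```bash
python3 -m inch '[0,0,0,0,0,3,0, 0,0,0,0,0,6,0, 0,0,0,0,0,9,0, 0,0,0,0,0,12,0, 0,0,0,0,0,12,0]'| egrep 'tcp|wrist'; python3 - <<'E'
from h import *
import cv2
b=ctrl.read_camera("scene");x0,y0,f=195,215,6
cv2.imwrite("pics/p2.png",cv2.resize(b[y0:y0+95,x0:x0+95],None,fx=f,fy=f,interpolation=2))
E
```

```text
tcp_pos: [0.4451, -0.1593, 0.0991]
wrist_force: [0.1, -0.3, -0.3]
```

View pics/p2.png

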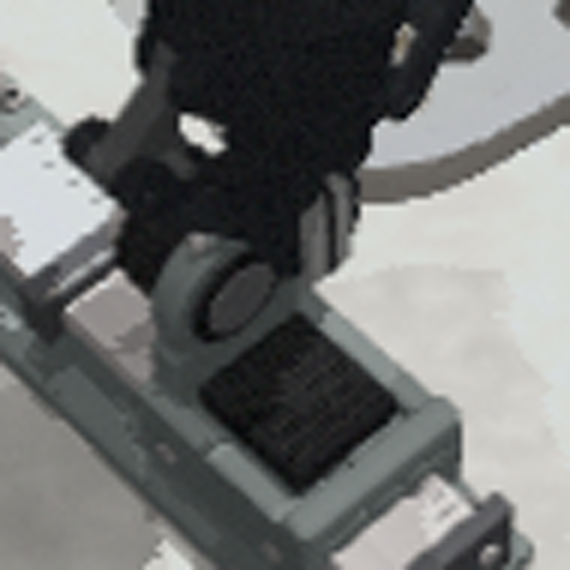

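The finger hides part of the bracket ring and feels no force, so it is in front of the bracket and simply higher than nominal. Tip is at crop px (308,280), pad middle at (300,400). I go on down in steps under force watch.

```bash
python3 -m inch '[0,0,0,0,0,5,0, 0,0,0,0,0,10,0, 0,0,0,0,0,15,0, 0,0,0,0,0,20,0, 0,0,0,0,0,25,0, 0,0,0,0,0,27,0, 0,0,0,0,0,27,0]'| egrep 'tcp|wrist'; python3 -m inch '[0,0,0,0,0,1,0, 0,0,0,0,0,2,0, 0,0,0,0,0,3,0, 0,0,0,0,0,4,0, 0,0,0,0,0,4,0]'| egrep 'tcp|wrist|time'
```

```text
tcp_pos: [0.4453, -0.1594, 0.0723]
wrist_force: [1.0, -0.3, -0.2]
time: 7.65
tcp_pos: [0.4453, -0.1594, 0.0684]
wrist_force: [0.1, 0.4, -0.5]
```

```bash
python3 -m inch '[0,0,0,0,0,1,0, 0,0,0,0,0,2,0, 0,0,0,0,0,2,0]'| egrep 'tcp|wrist|time';  python3 -m inch '[0,0,0,0,0,1,0, 0,0,0,0,0,1,0]'| egrep 'tcp|wrist|time'
```

```text
time: 8.02
tcp_pos: [0.4452, -0.1594, 0.0664]
wrist_force: [-0.4, 0.3, 0.7]
time: 8.28
tcp_pos: [0.4453, -0.1594, 0.0654]
wrist_force: [-0.0, -0.4, -0.2]
```

```bash
python3 -m inch '[0,0,0,0,0,1,0, 0,0,0,0,0,2,0, 0,0,0,0,0,2,0]'| egrep 'tcp|wrist|time';  python3 -m inch '[0,0,0,0,0,1,0, 0,0,0,0,0,2,0, 0,0,0,0,0,2,0]'| egrep 'tcp|wrist|time'
```

```text
time: 8.65
tcp_pos: [0.4452, -0.1594, 0.0633]
wrist_force: [-0.3, -1.2, -0.7]
time: 9.02
tcp_pos: [0.4452, -0.1594, 0.0614]
wrist_force: [0.7, 0.0, 0.3]
```

```bash
python3 - <<'E'
from h import *
import cv2
b=ctrl.read_camera("scene");x0,y0,f=195,225,7
cv2.imwrite("pics/p3.png",cv2.resize(b[y0:y0+85,x0:x0+95],None,fx=f,fy=f,interpolation=2))
s=ctrl.read_state();print(s["wrist_force"],s["wrist_torque"],s["width"])
E
```

```text
[ 0.37076963  1.25740442 -0.76000993] [ 0.0518295  -0.06605532  0.0217286 ] -8.193951140503597e-05
```

View pics/p3.png

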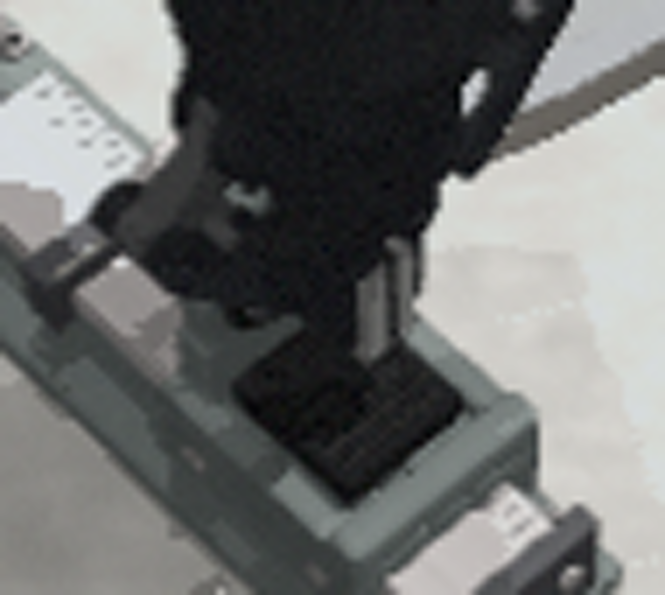

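The shut tips are at crop px (365,360), still a little above the pad, whose middle is at (348,405). They are over it and clear of the bracket and camera. I continue down in 2 mm steps.

```bash
for i in 1; do python3 -m inch '[0,0,0,0,0,1,0, 0,0,0,0,0,2,0, 0,0,0,0,0,2,0]'| egrep 'tcp|wrist';  python3 -m inch '[0,0,0,0,0,1,0, 0,0,0,0,0,2,0, 0,0,0,0,0,2,0]'| egrep 'tcp|wrist|time'; done; python3 - <<'E'
from h import *
def proj(c,X):
    i=ctrl.camera_info(c);T=np.linalg.inv(i["T"]);q=np.array(i["camera_matrix"])@(T@[*X,1])[:3];return q[:2]/q[2]
for dz in(0,.01,.02,.03,.04): print(dz,proj("scene",[.4452,-.1704,.0504+dz]),proj("scene",[.4452,-.1594,.0504+dz]))
E
```

```text
tcp_pos: [0.4453, -0.1594, 0.0594]
wrist_force: [0.4, -0.4, -0.2]
time: 9.82
tcp_pos: [0.4452, -0.1594, 0.0573]
wrist_force: [0.2, 0.8, -0.5]
0 [251.08215149 288.25465841] [246.74216299 284.06903738]
0.01 [250.92898109 284.91867727] [246.5534416  280.71766862]
0.02 [250.77319981 281.52583221] [246.36152255 277.30951514]
0.03 [250.6147403  278.07465681] [246.1663239 273.8431214]
0.04 [250.45353292 274.5636338 ] [245.96776085 270.31698168]
```

```bash
python3 -m inch '[0,0,0,0,0,2,0, 0,0,0,0,0,4,0, 0,0,0,0,0,6,0, 0,0,0,0,0,6,0]'| egrep 'tcp|wrist|time'; python3 - <<'E'
from h import *
import cv2
b=ctrl.read_camera("scene");cv2.imwrite("pics/p4.png",b)
# brightness columns along finger pad stripes (light grey over black pad)
g=cv2.cvtColor(b,6);print(g[258:292:1,244:258])
E
```

```text
time: 10.32
tcp_pos: [0.4451, -0.1593, 0.0512]
wrist_force: [0.7, 0.2, -0.5]
[[ 20  22  19  20  21  21  24  22  24  18  22  23  26  81]
 [ 17  25  21  21  20  22  22  23  22  16  27  47  33 169]
 [ 22  20  20  23  21  22  14  24  19  28  40  26  78 204]
 [ 18  22  22  20  21  21  24  26  23  22  27  31 159 198]
 [ 21  21  20  25  17  20  20  35  23  22  19 121 198 204]
 [ 22  22  23  24  25  25  81  89  74  45  27 124 201 209]
 [ 21  22  21  25  19  20  38  83  85  80  43 125 198 208]
 [ 22  20  23  24  23  23  17  47  77  96  52 131 196 202]
 [ 23  20  22  24  18  63  34  59  95 100  51 124 195 203]
 [ 20  15  28  24  48  75  40  57  96 100  53  79 194 203]
 [ 23  22  28  46  76  79  39  40  93 100  51  78 196 206]
 [ 24  23  72  80  79  80  52  46  93 102  52 163 203 208]
 [ 19  22  74  80  78  96  58  43  92 100  49 143 201 208]
 [ 23  24  64  77  82  97  58  41  92 101  80 136 166 202]
 [ 17  29  75  83  96  99  58  45  93 100  94 136 143 168]
 [ 28  27  63  78  98  99  58  43  92 100 129 141 142 142]
 [ 13  20  62  77  97  99  71  36  92  98 120 140 143 144]
 [ 22  21  48  74  9
[... 283 characters left out ...]
8  16  38  28  21  16  31  28  34  34  34  34  38]
 [ 10  15  13  21  20  25  32  33  42  29  30  27  39  38]
 [ 12  21  13  15  27  30  43  36  29  35  27  39  32  30]
 [ 24  23  17  14  14  23  35  38  32  35  39  35  37  32]
 [ 12  19  18  20  19  32  28  33  25  39  31  31  31  31]
 [ 21  15  21  41  29  26  29  42  35  30  30  28  20  25]
 [ 16  22  39  37  32  32  38  30  35  27  30  29  23  10]
 [ 23  31  28  35  27  39  26  33  30  24  15  17  21  92]
 [ 29  34  34  34  37  27  26  29  30  20  16  40 113 107]
 [ 33  30  39  33  28  32  33  17  22  14  67 115 110 115]
 [ 25  36  36  37  32  33  22  14  14  66 114 112 120 126]
 [ 41  33  34  32  32  23  23  19  50 103 108 120 126 126]]
```

Tip edge from the stripe ends is z≈0.081 at TCP 0.051, so contact should come near TCP z≈0.026. Going closer.

```bash
python3 -m inch '[0,0,0,0,0,3,0, 0,0,0,0,0,6,0, 0,0,0,0,0,9,0, 0,0,0,0,0,12,0, 0,0,0,0,0,12,0]'| egrep 'tcp|wrist|time'; python3 - <<'E'
from h import *
import cv2
b=ctrl.read_camera("scene");g=cv2.cvtColor(b,6);print(g[268:296:1,244:258]);s=ctrl.read_state();print(s["wrist_force"])
E
```

```text
time: 11.0
tcp_pos: [0.445, -0.1593, 0.0391]
wrist_force: [-0.6, -0.0, 0.2]
[[ 25  20  15  19  22  22  52  85  86  79  41 121 199 204]
 [ 23  22  16  23  25  20  21  51  95  84  41  78 196 207]
 [ 24  23  24  24  22  39  26  40  93  86  44  72 198 208]
 [ 20  21  27  27  25  74  50  43  94  98  50  67 147 202]
 [ 21  23  24  24  57  78  45  38  93 101  61  47  84 146]
 [ 19  24  48  73  80  80  54  45  92  98  61  44 133 142]
 [ 17  21  61  77  78  96  58  43  95 101  61  69  89 138]
 [ 25  18  59  77  97  99  72  34  93 100  66 103 138 126]
 [ 20  22  61  76  96 101  73  34  91 100  64  61 106 119]
 [ 26  27  47  76  98 102  71  32  93  98  62  36  57 107]
 [ 25  24  49  76  97 101  71  30  93  98  61  48  38  53]
 [ 27  25  46  76  93  97  72  34  91 107  67  38  34  35]
 [ 26  19  44  77  93  98  70  35 107  71  36  34  34  37]
 [ 29  24  35  75  92  99  70  39  52  33  34  31  40  34]
 [ 21  35  63  79  91  99  77  41  33  34  32  39  32  33]
 [ 20  18  62  78  92  65  32  30  36  36  36  37  33  29]
 [ 14   8  18  49  50  26  17  11  31  41  29  32  31  28]
 [ 14  15  20  23  19  11  19  38  37  29  35  33  23  16]
 [ 16  21  20  20  11  18  37  33  30  32  27  23  27  18]
 [ 20  18  19  19  23  39  24  32  33  32  22  14  23  91]
 [ 18  13  14  30  38  33  30  33  25  23  15  35 115 107]
 [ 28  29  37  32  25  30  34  22  19  21  66 116 110 116]
 [ 27  39  31  35  27  28  19  16  22  63 118 112 120 124]
 [ 38  28  29  31  31  23  19  23  47 104 107 121 126 127]
 [ 28  30  31  26  22  18  36  59  98  71 117 127 127 129]
 [ 34  30  15  22  20  38  63  98 111 123 124 128 127 131]
 [ 23  21  17  20  37  61 104 119 125 126 127 129 131 127]
 [ 18  13  23  50 113 110 119 125 126 127 130 128 125 119]]
[-0.13786949  0.10273525  0.66783122]
```

```bash
python3 -m inch '[0,0,0,0,0,3,0, 0,0,0,0,0,6,0, 0,0,0,0,0,8,0, 0,0,0,0,0,8,0]'| egrep 'tcp|wrist|time'; python3 -m inch '[0,0,0,0,0,1,0, 0,0,0,0,0,2,0, 0,0,0,0,0,2,0]'| egrep 'tcp|wrist|time'
```

```text
time: 11.55
tcp_pos: [0.4451, -0.1593, 0.0312]
wrist_force: [-0.1, -0.5, -0.2]
time: 11.92
tcp_pos: [0.4453, -0.1594, 0.0294]
wrist_force: [-0.7, -0.0, 0.5]
```

```bash
python3 -m inch '[0,0,0,0,0,1,0, 0,0,0,0,0,2,0, 0,0,0,0,0,2,0]'| egrep 'tcp|wrist|time'; python3 - <<'E'
from h import *
import cv2
b=ctrl.read_camera("scene");g=cv2.cvtColor(b,6);print(g[276:296:1,244:258]);s=ctrl.read_state();print(s["wrist_force"])
E
```

```text
time: 12.3
tcp_pos: [0.4452, -0.1594, 0.0274]
wrist_force: [0.2, 0.8, -0.6]
[[ 20  21  18  23  48  76  55  34  93 101  78  42  63  70]
 [ 20  22  18  47  76  98  70  33  93  97  71  34  45 104]
 [ 21  23  45  74  80  97  71  34  75  96  72  41  34  54]
 [ 24  22  36  76  81  96  85  41  75  96  76  41  34  35]
 [ 22  21  32  76  78  96  86  41  75  97  73  38  32  40]
 [ 23  22  34  75  87  98  81  40  74  97  76  37  40  39]
 [ 23  22  35  76  89  95  86  40  74  95  75  48  28  30]
 [ 22  18  20  75  87  99  86  42  72  96  77  41  36  31]
 [ 23  16  17  72  86  96  99  51  61  69  41  32  28  24]
 [ 21  18  19  73  90  97 101  52  30  31  34  29  25  24]
 [ 22  17  43  78  83  96  88  45  33  30  30  21  20  21]
 [ 22  24  44  77  87  75  41  33  33  32  23  22  21  90]
 [ 15  18  23  37  58  35  33  29  25  23  13  36 115 109]
 [ 34  23  38  31  25  32  32  12  19  15  66 116 111 115]
 [ 25  38  34  30  30  32  25  20  16  67 116 113 119 122]
 [ 41  28  31  30  30  23  21  21  50 104 108 120 125 129]
 [ 26  33  32  19  18  20  37  61  98  72 118 125 126 129]
 [ 31  30  26  22  19  35  61 100 112 126 124 128 127 131]
 [ 28  18  12  21  35  63 104 118 123 126 126 129 129 128]
 [ 16  18  24  49 115 108 120 126 127 127 130 127 126 120]]
[ 0.23087052 -0.03745772 -0.27954646]
```

```bash
python3 -m inch '[0,0,0,0,0,1,0, 0,0,0,0,0,1,0]'| egrep 'tcp|wrist'; python3 -m inch '[0,0,0,0,0,1,0, 0,0,0,0,0,1,0]'| egrep 'tcp|wrist|time'
```

```text
tcp_pos: [0.4455, -0.1595, 0.0267]
wrist_force: [-1.0, 0.4, 1.9]
time: 12.85
tcp_pos: [0.4455, -0.1595, 0.0261]
wrist_force: [-3.0, 0.6, 6.6]
```

```bash
python3 -m inch '[0,0,0,0,0,1,0, 0,0,0,0,0,1,0]'| egrep 'tcp|wrist|time'
```

```text
time: 13.1
tcp_pos: [0.4455, -0.1595, 0.0252]
wrist_force: [-2.4, 1.6, 7.6]
```

```bash
python3 -m inch '[0,0,0,0,0,1,0, 0,0,0,0,0,2,0, 0,0,0,0,0,2,0]'| egrep 'tcp|wrist|time'
```

```text
time: 13.48
tcp_pos: [0.4455, -0.1595, 0.0233]
wrist_force: [-2.4, 1.0, 7.8]
```

```bash
python3 -m inch '[0,0,0,0,0,1,0, 0,0,0,0,0,1.5,0, 0,0,0,0,0,1.5,0]'| egrep 'tcp|wrist|time'
```

```text
time: 13.85
tcp_pos: [0.4456, -0.1596, 0.0219]
wrist_force: [-2.7, 0.6, 9.1]
```

The pad is now pressed about 3.7 mm with 9 N. About 47 mm of travel remains, and the tool's +x lies along the rail.

```bash
python3 -m inch '[0,0,0,1,0,0,0, 0,0,0,3,0,0,0, 0,0,0,6,0,0,0, 0,0,0,10,0,0,0, 0,0,0,14,0,0,0, 0,0,0,18,0,0,0, 0,0,0,22,0,0,0, 0,0,0,26,0,0,0, 0,0,0,29,0,0,0, 0,0,0,30,0,0,0]'| egrep 'tcp|wrist|time'; python3 - <<'E'
from h import *
import cv2
b=ctrl.read_camera("scene");t=ctrl.read_camera("top");cv2.imwrite("pics/s5.png",b);cv2.imwrite("pics/t5.png",t)
for n in("saddle","stop_collar"):
  for c in("top","scene"):
    for d in ctrl.outline_of(n,c)[:2]: print(n,c,round(d["conf"],2),d["extent"])
s=ctrl.read_state();print(s["tcp_pos"],s["wrist_force"])
E
```

```text
time: 15.1
tcp_pos: [0.4448, -0.1301, 0.0221]
wrist_force: [-3.6, -2.3, 8.8]
saddle scene 0.67 [201.9, 232.9, 56.9, 74.8]
saddle scene 0.45 [333.6, 221.3, 19.3, 28.0]
stop_collar top 0.49 [277.8, 265.5, 7.9, 32.2]
stop_collar scene 0.52 [198.5, 261.3, 7.0, 11.5]
[ 0.4447556  -0.12995575  0.02203385] [-2.29348255 -0.10524335  8.58868651]
```

The saddle follows the fingers (its right edge moved from 271 to 259 px, equal to 30 mm). I slow down for the stop.

```bash
python3 -m inch '[0,0,0,1,0,0,0, 0,0,0,3,0,0,0, 0,0,0,5,0,0,0, 0,0,0,7,0,0,0, 0,0,0,9,0,0,0, 0,0,0,11,0,0,0, 0,0,0,12,0,0,0, 0,0,0,12,0,0,0]'| egrep 'tcp|wrist|time'; python3 -m inch '[0,0,0,1,0,0,0, 0,0,0,2,0,0,0, 0,0,0,2,0,0,0]'| egrep 'tcp|wrist|time'
```

```text
time: 16.4
tcp_pos: [0.4444, -0.118, 0.0221]
wrist_force: [-2.4, -0.3, 9.3]
time: 16.77
tcp_pos: [0.4444, -0.116, 0.0221]
wrist_force: [-3.0, -1.1, 8.4]
```

```bash
python3 -m inch '[0,0,0,1,0,0,0, 0,0,0,2,0,0,0, 0,0,0,2,0,0,0]'| egrep 'tcp|wrist|time'
```

```text
time: 17.15
tcp_pos: [0.4445, -0.1154, 0.0222]
wrist_force: [-4.4, -5.4, 8.3]
```

```bash
python3 -m inch '[0,0,0,0.7,0,0,0, 0,0,0,1,0,0,0, 0,0,0,1,0,0,0]'| egrep 'tcp|wrist|time'; python3 - <<'E'
from h import *
import cv2
b=ctrl.read_camera("scene");t=ctrl.read_camera("top");cv2.imwrite("pics/s6.png",b);cv2.imwrite("pics/t6.png",t)
for d in ctrl.outline_of("saddle","scene")[:1]: print(round(d["conf"],2),d["extent"])
for d in ctrl.outline_of("stop_collar","top")[:1]: print(round(d["conf"],2),d["extent"])
# collar knob / white line in top: compare with first picture
a=cv2.imread("pics/top0.png")[263:275,270:300];r=cv2.matchTemplate(t[258:280,262:308],a,5);print(cv2.minMaxLoc(r))
E
```

```text
time: 17.52
tcp_pos: [0.4447, -0.1149, 0.0223]
wrist_force: [-3.1, -6.4, 9.1]
0.68 [196.6, 229.3, 56.4, 71.1]
0.44 [244.3, 279.1, 13.2, 13.3]
(-0.23786576092243195, 0.5438780188560486, (16, 10), (10, 5))
```

The fingers have met a firm stop: Fy is −6.4 N and the advance has ceased, at 44.5 mm of travel against an estimate of 47±3. I check numerically that the gap to the collar has closed.

```bash
python3 - <<'E'
from h import *
import cv2
def proj(c,X):
    i=ctrl.camera_info(c);T=np.linalg.inv(i["T"]);q=np.array(i["camera_matrix"])@(T@[*X,1])[:3];return q[:2]/q[2]
ys=np.arange(-.110,-.045,.002)
for off,z in((-.0275,.036),(-.027,.03),(-.022,.034)):
    print(off,z)
    for f in("scene0","s5","s6"):
        g=cv2.cvtColor(cv2.imread(f"pics/{f}.png"),6)
        P=np.float32([proj("scene",[.4466-.034*(y+.155)+off,y,z]) for y in ys])
        print(f,cv2.remap(g,P[:,0].copy(),P[:,1].copy(),1)[:,0].tolist())
E
```

```text
-0.0275 0.036
scene0 [66, 67, 67, 67, 66, 64, 66, 65, 65, 65, 64, 65, 65, 64, 55, 49, 46, 46, 48, 52, 63, 59, 62, 62, 62, 65, 69, 66, 66, 66, 67, 68, 67]
s5 [61, 59, 60, 62, 60, 60, 61, 61, 63, 62, 61, 62, 61, 60, 51, 41, 35, 39, 40, 42, 46, 47, 48, 49, 52, 62, 68, 66, 67, 67, 66, 67, 67]
s6 [60, 57, 61, 61, 61, 61, 60, 60, 59, 61, 61, 60, 59, 61, 61, 60, 61, 60, 59, 57, 54, 46, 47, 48, 49, 61, 68, 67, 66, 65, 66, 66, 68]
-0.027 0.03
scene0 [67, 66, 65, 67, 65, 65, 67, 66, 66, 68, 68, 67, 65, 66, 66, 64, 51, 46, 44, 40, 40, 41, 40, 41, 55, 61, 70, 74, 74, 73, 75, 69, 69]
s5 [61, 60, 61, 60, 61, 64, 61, 59, 60, 61, 62, 60, 61, 62, 61, 64, 43, 36, 37, 38, 38, 38, 37, 42, 57, 64, 72, 74, 74, 74, 76, 70, 70]
s6 [59, 59, 60, 59, 58, 60, 60, 57, 59, 60, 61, 62, 63, 63, 60, 62, 60, 60, 58, 58, 51, 44, 39, 42, 48, 55, 60, 62, 65, 65, 67, 69, 70]
-0.022 0.034
scene0 [125, 112, 116, 114, 112, 114, 114, 109, 111, 121, 119, 110, 115, 120, 116, 115, 122, 116, 70, 56, 86, 123, 107, 105, 104, 106, 133, 128, 137, 132, 115, 129, 128]
s5 [79, 81, 78, 74, 72, 67, 67, 68, 83, 87, 88, 83, 53, 44, 32, 30, 35, 32, 31, 39, 46, 50, 50, 48, 40, 35, 33, 32, 53, 95, 105, 114, 114]
s6 [67, 65, 65, 68, 67, 68, 66, 70, 81, 79, 74, 68, 71, 68, 68, 69, 76, 88, 90, 87, 78, 67, 45, 35, 35, 37, 41, 40, 51, 57, 52, 57, 54]
```

The saddle's side now runs right up to the collar's dark edge, and the collar is unmoved. I release slowly, then lift clear.

```bash
python3 -m inch '[0,0,0,0,0,-1,0, 0,0,0,0,0,-2,0, 0,0,0,0,0,-3,0, 0,0,0,0,0,-4,0, 0,0,0,0,0,-5,0, 0,0,0,0,0,-6,0, 0,0,0,-1,0,-9,0, 0,0,0,-2,0,-20,0, 0,0,0,-2,0,-40,0, 0,0,0,-2,0,-65,0, 0,0,0,-2,0,-80,0, 0,0,0,-2,0,-80,0]'; python3 - <<'E'
from h import *
import cv2
def proj(c,X):
    i=ctrl.camera_info(c);T=np.linalg.inv(i["T"]);q=np.array(i["camera_matrix"])@(T@[*X,1])[:3];return q[:2]/q[2]
b=ctrl.read_camera("scene");cv2.imwrite("pics/s7.png",b)
print(ctrl.outline_of("saddle","scene")[0]["extent"],[d["extent"] for d in ctrl.outline_of("specimen_plunger","scene")])
ys=np.arange(-.110,-.045,.002)
for f in("s6","s7"):
    g=cv2.cvtColor(cv2.imread(f"pics/{f}.png"),6)
    P=np.float32([proj("scene",[.4466-.034*(y+.155)-.0275,y,.036]) for y in ys])
    print(f,cv2.remap(g,P[:,0].copy(),P[:,1].copy(),1)[:,0].tolist())
E
```

```text
time: 19.23
tcp_pos: [0.4451, -0.1148, 0.1024]
eef_rot: [179.8, 0.1, 92.0]
wrist_force: [0.7, -0.2, -0.1]
width: -0.0001
gripper_force: 0.0
[197.5, 232.1, 57.2, 68.9] [[176.3, 205.9, 15.6, 25.1], [297.5, 258.0, 14.6, 28.4]]
s6 [60, 57, 61, 61, 61, 61, 60, 60, 59, 61, 61, 60, 59, 61, 61, 60, 61, 60, 59, 57, 54, 46, 47, 48, 49, 61, 68, 67, 66, 65, 66, 66, 68]
s7 [63, 58, 63, 66, 64, 61, 64, 62, 62, 63, 62, 64, 64, 64, 62, 63, 63, 62, 62, 59, 55, 48, 51, 50, 53, 61, 67, 67, 66, 66, 65, 66, 67]
```

The saddle stayed at the collar after release, and the collar and plunger are where they were. I'm handing in.

```bash
python3 -c "
from bench import ctrl
print(ctrl.hand_in())"
```

```text
the job is handed in; nothing more can be done
None
```

I pressed the pad, pushed the saddle about 44.5 mm to the stop collar, released it and lifted clear. Pictures after release showed the saddle still at the collar, with the collar and plunger unmoved. I handed the job in at about 19 s, but no verdict came back.

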